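# Centre the lantern on its charging puck

## Task

The orange lantern was set down off to one side of its round charging puck and will not charge like that. Without picking it up, nudge it with light fingertip taps, low down so that it does not topple, until it stands upright and centred on the puck, then take the hand away. Do not pinch, lift, tip or knock off the lantern, and leave the cup, the funnel and the solar panel where they are.

Things in the scene. Friction and masses are not known exactly. Their poses are not given: they have to be found in the camera images.
- lantern: Orange lantern, loose, upright, round about z, 99 mm tall, 0.2 to 0.3 kg, top-heavy (centre of mass 60 mm up). Origin: centre of its underside. Black foot 50 mm across up to z 8 mm; orange lower body 60 mm across from 8 to 38 mm; clear part 55 mm across; orange cap 60 mm across from 72 mm, rounding off to 24 mm at 96 mm. Pushed slowly on the lower body it slides (1 to 2 N); pushed up at the cap it tips over.
- puck: Round charging puck, white with a black top, 82 mm diameter, 22 mm high, screwed down: it does not move. Origin: centre of its underside, on the board (z = 0). The lantern stands on its flat top, 22 mm above the origin. Its turn about z does not matter.
- panel: Blue solar panel in an aluminium frame on legs, loose, 0.9 kg; a bystander. Origin: on the board, under its middle. 240 mm wide along its y; low edge 75 mm to its +x, high edge 75 mm to its -x and about 105 mm up; its feet reach 90 mm to either side.
- cup: White ceramic cup, 80 mm wide at the rim, 85 mm tall, loose; a bystander. Origin: centre of its underside.
- funnel: Green plastic funnel standing mouth down, 104 mm wide at the foot, spout upwards to 108 mm, loose, 0.09 kg; a bystander. Origin: centre of its underside.
There are look-alikes about, which are no part of the job. What is meant by the puck is not brown, purple or yellow, and is the smaller of those in its own colour.

How it is judged (in metres and radians):
At the end, for the whole second after the job is handed in: The lantern stands upright (within 0.05 rad) and at rest on top of the puck, its axis within 5 mm of the puck's axis; cup, funnel and solar panel are within 10 mm of where they stood (horizontal distance between lantern and puck below 0.005 m and z of lantern in the frame of puck between 0.02 and 0.024 m and angle between lantern's own z axis and vertical below 0.05 rad and linear speed of lantern below 0.01 m/s and angular speed of lantern below 0.1 rad/s and distance of each of cup, funnel, panel from where it was at the start of the episode below 0.01 m); the robot touches nothing.
It fails at once if the lantern was tipped (over 0.3 rad) (angle between lantern's own z axis and vertical above 0.3 rad).
It fails at once if the lantern was lifted off the puck (over 12 mm) (z of lantern in the frame of puck above 0.034 m).
It fails at once if the lantern was knocked off the puck (z of lantern in the frame of puck below 0.014 m).
It fails at once if the lantern was pinched or struck hard (over 12 N), or pushed with something other than the fingers (over 1 N) (contact force between the fingers and lantern above 12 N or contact force between the arm and lantern above 1 N).
It fails at once if the cup, the funnel or the solar panel was moved (over 10 mm) (distance of any of cup, funnel, panel from where it was at the start of the episode above 0.01 m).
It also fails if it takes over 48 s, if anything falls off the work surface, if the arm or the gripper's body presses on something with over 40 N, if the wrist force passes 120 N, or if a joint passes its speed limit or range.

## Robot

A 6-joint arm with a two-finger parallel gripper is mounted at the origin on the work surface. World frame = base frame: x ahead of the robot, y to its left, z up, the work surface at z = 0. Lengths are in mm, angles in rad, forces in N, time in s.
With the tool pointing down it reaches from about 300 to 775 mm from the base axis. Payload 14.6 kg.
Tool frame: the origin (TCP) lies on the centre line of the jaws, within the pads' length; the fingertips stand 8 mm ahead of it and the grasp point (between the pads) lies 11 mm behind it; z points along the fingers, y is the direction in which the jaws open and shut (so a half turn about z gives the same grasp; the last joint's range is limited). The gripper opens to 94 mm and grips with 3 to 60 N. Pads are 16 mm wide; open, the fingers measure 119 mm over their backs; the gripper's body (75 mm by 177 mm) begins 78 mm behind the grasp point.
Start: joints at [-1.296, 0.3, 1.521, -0, 1.321, -0.067], TCP at [184.344, -518.176, 213.446] pointing down, gripper open.
Joint ranges: [-3.03, 3.03], [-0.79, 2.21], [0.23, 2.52], [-1.04, 4.18], [0, 3.07], [-2.55, 2.55]. Speed limits (rad/s): [2.22, 2.22, 2.57, 3.14, 3.14, 3.14].

## Interface

Orientations are given as [roll, pitch, yaw] about the fixed x, y, z axes, in that order (R = Rz(yaw) Ry(pitch) Rx(roll)).
In Python, from cell import read_state, cams, manip gives the robot as it stands.
- The arm moves only by the shell command python3 -m handwheel 'ROWS' [OPENING] [FORCE]. ROWS is JSON, a list of rows, each a list of 4 numbers: the shift along the tool's x, y, z in m, then the turn about the tool's z in degrees. In form: [[dx, dy, dz, turn], ...]. A call has 1 to 5 rows; each row is the pose to reach, as a shift and turn from the pose measured when the call began, along the tool's axes at that moment; what a row does not reach only later rows make up. A row lasts 1/8 s, in which the tool goes at most 62.5 mm and 10.7 degrees, less where a joint would pass 70% of its speed; a pose out of reach is approached as far as the arm can. A call with a gripper value outside its range is refused whole. OPENING is the closure, from 0 (fully open) to 1 (shut), set as the call begins (- or left out, the last holds). The fingers move at their own pace and stop on an object; FORCE is the grip in N (left out, the last holds). Time passes only in rows, so rows that repeat a pose let the fingers close. It gives the time, the measured TCP pose, the force and the opening at its end, in the units of the state.
- read_state(): the state, without advancing time (a new reading comes with each control period).
- cams.camera(name): name is "scene" or "top" or "wrist"; returns the picture (384x512x3 uint8, red, green, blue); there is no depth.
- cams.get_calibration(name): a dict with "vertical_fov" (degrees; the focal length in pixels is half the picture's height over the tangent of half this angle, whatever the lens; pixels are square), "cx", "cy" (the principal point, pixels), "R" (3x3) and "t" (3): a world point X has camera coordinates R X + t. Camera axes: x right, y down, z forward; pixel columns grow to the right and rows downward; lengths in mm; the calibration is good to about 2 mm. A picture is of the moment at which its call begins: read the wrist's pose just before it. get_calibration takes no time and is no camera call; for the wrist camera it gives the pose at the moment of the call.
- manip.sign_off(): hands the job in, once; it reports no verdict.
The state is a dict: "clock": time; "joints": joint angles; "qd": joint speeds; "effort": joint torques, N m; "eef_pos": TCP position; "eef_rot": TCP orientation; "wrist_force": force on the tool from outside, world axes, zero at the start; "moment": the same for the moment, N m; "finger_gap": finger opening in mm.
Only numpy, scipy, OpenCV 4.12 (cv2) and the standard library are available. Lean on these libraries where they do the work, as an engineer would, in place of code of your own. Each camera call takes 0.05 s, during which the arm holds its last target. There are 200 camera calls.

## Working session

There is one attempt and no reset: what is moved stays moved. The work goes in short steps, Python scripts to look and compute and a shell command to move; the robot and the scene stay as the last step left them, time stands still between calls to the robot, and variables do not carry over. Pictures are saved under pics/ and viewed, about 8 in all and at most 12, crops included, and the job is handed in when it is done.

```bash
mkdir -p pics
cat > h.py <<'E'
import numpy as np, cv2
from cell import read_state, cams, manip
def grab(n,f=None):
    c=cams.get_calibration(n); im=cams.camera(n)
    if f: cv2.imwrite('pics/'+f,im[:,:,::-1])
    return im,c
def ray(c,u,v,z,h=384):
    f=h/2/np.tan(np.radians(c['vertical_fov'])/2)
    R=np.array(c['R']);t=np.array(c['t']).ravel()
    d=R.T@np.array([(u-c['cx'])/f,(v-c['cy'])/f,1]);o=-R.T@t
    return o+d*(z-o[2])/d[2]
def proj(c,X,h=384):
    f=h/2/np.tan(np.radians(c['vertical_fov'])/2)
    p=np.array(c['R'])@np.array(X,float)+np.array(c['t']).ravel()
    return p[:2]/p[2]*f+[c['cx'],c['cy']]
E
python3 - <<'E'
from h import *
a,ca=grab('top','top0.png'); b,cb=grab('scene','scene0.png')
cv2.imwrite('pics/both0.png',cv2.resize(np.hstack([a,b])[:,:,::-1],(800,300),interpolation=cv2.INTER_AREA))
for c in(ca,cb): print({k:np.round(v,3).tolist() if not isinstance(v,str) else v for k,v in c.items()})
print(read_state())
E
```

```text
{'vertical_fov': 55.401, 'cx': 254.621, 'cy': 192.513, 'R': [[-0.013, -1.0, 0.019], [-0.993, 0.011, -0.116], [0.115, -0.02, -0.993]], 't': [91.739, 550.053, 911.502]}
{'vertical_fov': 50.894, 'cx': 259.401, 'cy': 194.12, 'R': [[-0.511, 0.859, -0.012], [0.478, 0.272, -0.835], [-0.714, -0.433, -0.55]], 't': [212.073, -233.817, 1447.968]}
{'clock': 0.1, 'joints': array([-1.29559972e+00,  3.00398775e-01,  1.52154622e+00,  1.21970463e-06,
        1.32071486e+00, -6.65927716e-02]), 'qd': array([-1.62621762e-03,  3.90790003e-04, -8.55874727e-04,  4.24515376e-04,
        4.06448635e-05,  8.98472547e-04]), 'effort': array([ 4.63634660e-04, -5.32648051e+01, -3.53285801e+01,  7.08997459e-02,
        2.34483078e-02, -6.33535251e-05]), 'eef_pos': array([ 184.2805764 , -517.95138466,  212.94074807]), 'eef_rot': array([-3.14052790e+00, -7.21942631e-05,  3.41789042e-01]), 'wrist_force': array([-0.60110659,  0.56610661,  0.55488393]), 'moment': array([-0.06454576,  0.01721926,  0.01936329]), 'finger_gap': 93.97262837740914}
```

View pics/top0.png

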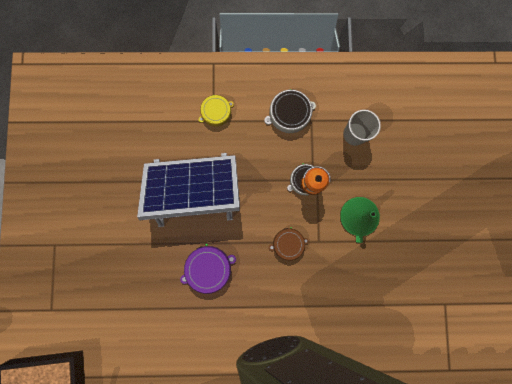

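View pics/scene0.png

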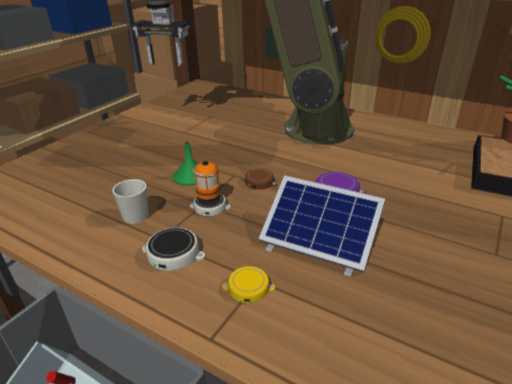

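Top-view candidates: yellow puck (215,110), large white/black puck (291,110), small white/black puck under the lantern (310,180), purple (208,270) and brown (289,245). I choose the small white/black one at (310,180). Next I check it in a close crop and measure it.

Run:
```python
from h import *
a=cv2.imread('pics/top0.png');b=cv2.imread('pics/scene0.png')
A=cv2.resize(a[150:210,270:350],(400,300),interpolation=cv2.INTER_CUBIC);B=cv2.resize(b[150:225,170:270],(400,300),interpolation=cv2.INTER_CUBIC)
cv2.imwrite('pics/crop0.png',np.hstack([A,B]))
ca,cb=cams.get_calibration('top'),cams.get_calibration('scene')
for n,im,c in(('top',a,ca),('scene',b,cb)):
    hsv=cv2.cvtColor(im,cv2.COLOR_BGR2HSV)
    for nm,lo,hi in(('orange',(5,180,120),(16,255,255)),('green',(50,100,40),(80,255,255)),('blue',(110,100,40),(130,255,255))):
        m=cv2.inRange(hsv,lo,hi); cs,_=cv2.findContours(m,0,2)
        for q in cs:
            if cv2.contourArea(q)>60: print(n,nm,cv2.boundingRect(q),np.round(cv2.moments(q)['m10']/cv2.moments(q)['m00'],1),np.round(cv2.moments(q)['m01']/cv2.moments(q)['m00'],1))
print('top cam pos',-np.array(ca['R']).T@ca['t'])
for nm,u,v,z in(('lanternTop',316.5,179.5,110),('puck',310,180,22),('cup',364,126,85),('funnelfoot',360,216,0),('funneltip',374,213,108),('panel TL',140,188,105),('BR',238,206,50),('TR',237,157,50),('bigpuck',291,110,22),('brown',289,245,22)): print(nm,ray(ca,u,v,z).round())
w,cw=grab('wrist','wrist0.png'); print({k:np.round(v,3).tolist() for k,v in cw.items()}); print(-np.array(cw['R']).T@cw['t'])
```

```text
top orange (302, 168, 27, 23) 315.8 178.9
top green (341, 197, 38, 46) 359.4 216.8
top blue (144, 166, 22, 45) 154.7 188.6
top blue (165, 162, 48, 47) 188.8 185.3
top blue (214, 160, 19, 45) 222.5 182.1
scene orange (196, 183, 23, 11) 206.5 190.0
scene orange (195, 162, 23, 13) 206.0 168.2
scene green (173, 143, 24, 42) 185.7 169.3
scene green (500, 75, 12, 16) 506.8 82.2
scene blue (339, 198, 38, 64) 357.6 229.8
scene blue (312, 192, 43, 63) 333.0 223.3
scene blue (286, 186, 43, 61) 307.3 216.4
scene blue (266, 182, 38, 58) 285.0 210.5
scene blue (70, 13, 40, 21) 92.4 22.7
top cam pos [442.42085749 104.44250142 967.04004138]
lanternTop [572. -61. 110.]
puck [584. -60.  22.]
cup [ 709. -189.   85.]
funnelfoot [ 489. -195.    0.]
funneltip [ 490. -195.  108.]
panel TL [556. 358. 105.]
BR [515. 128.  50.]
TR [641. 129.  50.]
bigpuck [774. -15.  22.]
brown [416.  -1.  22.]
{'vertical_fov': 59.92, 'cx': 254.315, 'cy': 189.75, 'R': [[0.336, -0.942, -0.001], [-0.905, -0.323, 0.275], [-0.26, -0.091, -0.961]], 't': [-550.65, -29.571, 391.985]}
[ 259.89550115 -492.52803641  384.20418169]
```

View pics/crop0.png

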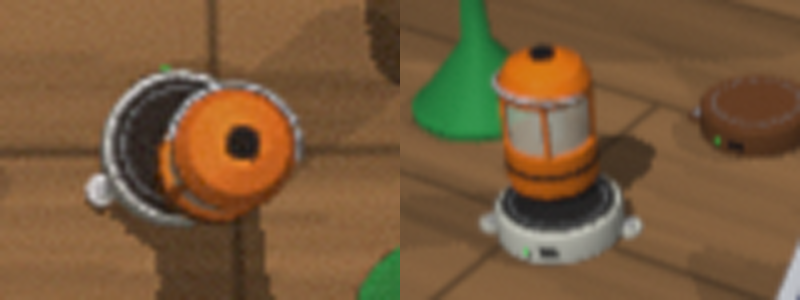

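The crop confirms it: the lantern stands on the small white puck with the black top, and the puck's centre is to the left of the lantern in the top view. I'll bring the wrist camera over it with the fingers shut.

```bash
python3 - <<'E'
from h import *
c=cams.get_calibration('top')
print(ray(c,318.4,178.4,120),ray(c,306.6,179.4,20))
E
python3 -m handwheel '[[0.48,-0.295,0,0],[0.48,-0.295,0,0],[0.48,-0.295,0,0],[0.48,-0.295,0,0],[0.48,-0.295,0,0]]' 1 10
```

```text
[572.56434437 -63.26281846 120.        ] [585.58112464 -51.88269912  20.        ]
clock: 0.78
eef_pos: [381.2, -272.9, 213.4]
eef_rot: [-3.141, -0.0, 0.342]
wrist_force: [0.9, -0.6, -0.2]
finger_gap: 47.2
```

```bash
python3 -m handwheel '[[0.2,-0.13,0,0],[0.2,-0.13,0,0],[0.2,-0.13,0,0],[0.2,-0.13,0,0],[0.2,-0.13,0,0]]' 1
python3 - <<'E'
from h import *
s=read_state();print(s['eef_pos'],s['eef_rot'],s['finger_gap'])
w,c=grab('wrist','w1.png')
for X in((572.5,-63,121),(585,-52,22)): print(proj(c,X))
E
```

```text
clock: 1.4
eef_pos: [527.1, -80.9, 212.9]
eef_rot: [-3.14, 0.001, 0.346]
wrist_force: [-0.4, -0.6, -0.9]
finger_gap: 0.7
[527.08291677 -80.92137558 212.89726922] [-3.14017853e+00  5.09929573e-04  3.45505415e-01] 0.67241109436214
[251.17272796 135.28347374]
[246.37329787 109.43200629]
```

View pics/w1.png

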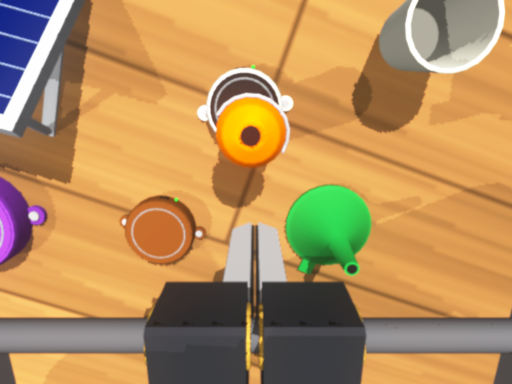

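The wrist view shows the lantern knob at (251,135), the puck rim arc with its top at about (245,68), its ears at (203,113) and (287,103), and free space on the finger side. Now I'll measure the offset with a circle fit.

```bash
cat >> h.py <<'E'
from scipy.optimize import least_squares
def fitc(P,r=None):
    P=np.array(P)[:,:2];x0=list(P.mean(0))+([] if r else [40])
    for _ in range(3):
        g=lambda p:np.hypot(P[:,0]-p[0],P[:,1]-p[1])-(r or p[2])
        s=least_squares(g,x0,loss='soft_l1',f_scale=1).x; P=P[abs(g(s))<max(1.5,np.median(abs(g(s)))*2.5)]
    return s,len(P),np.abs(g(s)).mean()
def meas(w,c,show=None):
    hsv=cv2.cvtColor(w,cv2.COLOR_RGB2HSV)
    # lantern: black knob inside the orange cap
    o=cv2.inRange(hsv,(3,200,120),(20,255,255))
    cs,_=cv2.findContours(cv2.morphologyEx(o,cv2.MORPH_OPEN,np.ones((3,3))),cv2.RETR_CCOMP,cv2.CHAIN_APPROX_NONE)
    p0=proj(c,(575,-60,110)) 
    knob=[]
    k=cv2.inRange(hsv,(0,0,0),(180,255,70))
    for q in cv2.findContours(k,0,1)[0]:
        m=cv2.moments(q)
        if m['m00']>60: 
            u,v=m['m10']/m['m00'],m['m01']/m['m00']
            x,y,ww,hh=cv2.boundingRect(q)
            if np.hypot(u-p0[0],v-p0[1])<60: knob.append((round(u,1),round(v,1),ww,hh))
    wm=cv2.inRange(hsv,(0,0,130),(180,70,255))
    cp=proj(c,(585,-52,22)); pts=[]
    # outermost white pixel along rays from the puck centre
    edge=[]
    for a in np.radians(np.arange(0,360,2)):
        d=np.array([np.cos(a),np.sin(a)]); R=np.arange(20,60,.5)
        uv=(cp[:,None]+d[:,None]*R).round().astype(int); ok=(uv[0]>=0)&(uv[0]<512)&(uv[1]>=0)&(uv[1]<384)
        R=R[ok];uv=uv[:,ok]; h=wm[uv[1],uv[0]]>0
        if h.any():
            p=cp+d*(R[h].max()+.3); edge.append((np.degrees(a),*p))
    return knob,np.array(edge),wm
E
python3 - <<'E'
from h import *
w=cv2.imread('pics/w1.png')[:,:,::-1].copy();c=cams.get_calibration('wrist')
k,e,wm=meas(w,c);print(k)
E=e[(e[:,0]>190)&(e[:,0]<345)]
P=[ray(c,u,v,22) for _,u,v in E]
print(fitc(P,41),fitc(P))
for z in(119,121,123):print(ray(c,*k[0][:2],z)) if k else 0
m=cv2.cvtColor(wm,8); 
for _,u,v in E: cv2.circle(m,(int(u),int(v)),1,(0,0,255),-1)
cv2.imwrite('pics/m1.png',cv2.resize(np.hstack([m[50:180,180:310],w[50:180,180:310,::-1]]),(800,400),interpolation=cv2.INTER_NEAREST))
E
```

```text
[]
(array([584.29996427, -51.11594299]), 75, np.float64(0.31421172442416256)) (array([584.87322663, -50.87118022,  40.49859989]), 75, np.float64(0.2902224836596193))
```

View pics/m1.png

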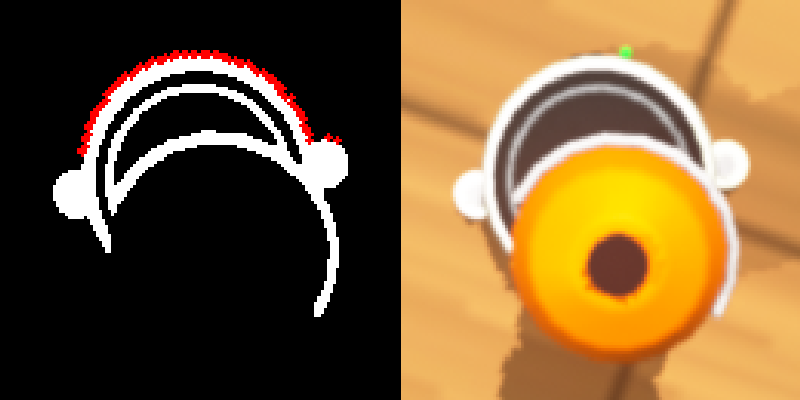

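```bash
cat >> h.py <<'E'
def knob(w,c,guess):
    p=proj(c,(*guess,121)); hsv=cv2.cvtColor(w,cv2.COLOR_RGB2HSV)
    k=cv2.inRange(hsv,(0,0,0),(180,255,150)); best=None
    for q in cv2.findContours(k,0,1)[0]:
        m=cv2.moments(q); x,y,ww,hh=cv2.boundingRect(q)
        if 100<m['m00']<1500 and 0.7<ww/hh<1.4:
            u,v=m['m10']/m['m00'],m['m01']/m['m00']; d=np.hypot(u-p[0],v-p[1])
            if d<60 and (best is None or d<best[0]): best=(d,u,v,ww,hh)
    return best,(ray(c,best[1],best[2],121) if best else None)
PUCK=np.array([584.4,-51.1])
def report(w,c,guess):
    b,L=knob(w,c,guess); print('knob px',b); 
    if L is None: return
    s=read_state();y=s['eef_rot'][2];e=PUCK-L[:2]; tx=np.array([np.cos(y),np.sin(y)]);ty=np.array([np.sin(y),-np.cos(y)])
    r=L[:2]-s['eef_pos'][:2]
    print('lantern',L[:2].round(1),'err',e.round(1),'dist',np.hypot(*e).round(1),'dir',np.arctan2(e[1],e[0]).round(3),'yaw',y.round(3),'in tool err x,y',(e@tx).round(1),(e@ty).round(1),'lantern rel tcp',(r@tx).round(1),(r@ty).round(1),'tcp',s['eef_pos'].round(1),'t',round(s['clock'],2))
E
python3 - <<'E'
from h import *
w=cv2.imread('pics/w1.png')[:,:,::-1].copy();c=cams.get_calibration('wrist')
report(w,c,(572,-62))
c=cams.get_calibration('top'); b,L=knob(cv2.imread('pics/top0.png')[:,:,::-1].copy(),c,(572,-62));print(b,L)
E
```

```text
knob px (np.float64(2.735557385555724), 250.0594262295082, 135.7103825136612, 19, 19)
lantern [571.  -63.9] err [13.4 12.8] dist 18.5 dir 0.765 yaw 0.344 in tool err x,y 16.9 -7.6 lantern rel tcp 48.4 -2.3 tcp [526.2 -82.5 213. ] t 1.45
None None
```

```bash
python3 -m handwheel '[[-0.01,0.0235,0,-10],[-0.01,0.0235,0,-20],[-0.01,0.0235,0.05,-24],[-0.01,0.0235,0.05,-24],[-0.01,0.0235,0.05,-24]]'
python3 - <<'E'
from h import *
for i in range(2): cams.camera('top')
w,c=grab('wrist','w2.png'); report(w,c,(571,-63))
c2=cams.get_calibration('wrist'); print(np.abs(np.array(c['t'])-c2['t']).max())
k,e,wm=meas(w,c); p=PUCK
P=np.array([ray(c,u,v,22) for _,u,v in e]); L=knob(w,c,(571,-63))[1][:2]; n=(p-L)/np.hypot(*(p-L))
a=(P[:,:2]-p)@n; P=P[a>8]; print(fitc(P,41),fitc(P))
E
```

```text
clock: 2.08
eef_pos: [524.9, -108.6, 164.6]
eef_rot: [-3.141, -0.0, 0.76]
wrist_force: [0.8, -0.5, 0.5]
finger_gap: 0.5
knob px (np.float64(1.8280052678827374), 251.05176767676767, 117.09427609427608, 23, 24)
lantern [571.9 -62.3] err [12.5 11.2] dist 16.8 dir 0.727 yaw 0.762 in tool err x,y 16.8 0.6 lantern rel tcp 65.5 -1.1 tcp [ 525.2 -108.3  164.6] t 2.23
0.164068649334979
(array([584.87132103, -49.72790689]), 69, np.float64(0.2517566761904205)) (array([585.09966416, -49.50335399,  40.7655788 ]), 62, np.float64(0.2237716744757571))
```

```bash
sed -i 's/^PUCK=.*/PUCK=np.array([585.0,-49.6])/' h.py
python3 -m handwheel '[[0,-0.001,0.06,0],[0,-0.001,0.12,0],[0,-0.001,0.12,0],[0.01,-0.001,0.12,0],[0.02,-0.001,0.12,0]]'
python3 - <<'E'
from h import *
cams.camera('top')
w,c=grab('wrist','w3.png'); report(w,c,(571,-63)); print(read_state()['wrist_force'])
E
```

```text
clock: 2.85
eef_pos: [541.2, -93.5, 47.4]
eef_rot: [3.137, -0.003, 0.762]
wrist_force: [0.1, -0.5, 0.7]
finger_gap: 0.5
knob px None
[-0.20832089 -0.26625754 -0.16800778]
```

View pics/w3.png

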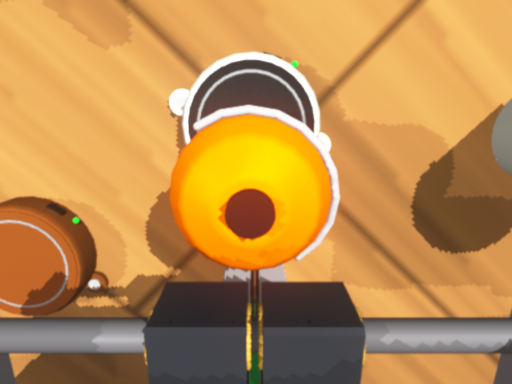

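The knob is at (250,214), just ahead of the fingertips and in line with them; the puck is above it, centred near (251,110). I'll widen the knob size limit and start the slow push.

```bash
sed -i 's/<1500/<5000/' h.py
python3 -m handwheel '[[0.001,0,0,0],[0.002,0,0,0],[0.003,0,0,0],[0.005,0,0,0],[0.006,0,0,0]]'
python3 - <<'E'
from h import *
w,c=grab('wrist','w4.png'); report(w,c,(571,-63)); s=read_state();print(s['wrist_force'],s['eef_pos'])
E
```

```text
clock: 3.58
eef_pos: [545.0, -89.0, 46.5]
eef_rot: [3.138, -0.002, 0.763]
wrist_force: [-1.7, -1.6, 1.7]
finger_gap: 0.6
knob px (np.float64(6.6760745225022395), 250.44923018796635, 228.1089071502786, 48, 48)
lantern [572.8 -61.6] err [12.2 12. ] dist 17.1 dir 0.778 yaw 0.763 in tool err x,y 17.1 -0.3 lantern rel tcp 38.9 -0.6 tcp [545.1 -88.9  46.5] t 3.62
[-1.97682623 -1.61386226  0.07879416] [545.06635292 -88.90857316  46.46893528]
```

```bash
python3 -m handwheel '[[0.0015,0,0,0],[0.003,0,0,0],[0.0045,0,0,0],[0.006,0,0,0],[0.0075,0,0,0]]'
python3 - <<'E'
from h import *
w,c=grab('wrist','w5.png'); report(w,c,(577,-57)); s=read_state();print(s['wrist_force'],s['eef_pos'])
E
```

```text
clock: 4.25
eef_pos: [550.6, -83.6, 46.5]
eef_rot: [3.139, -0.002, 0.763]
wrist_force: [-2.2, -2.0, 1.3]
finger_gap: 0.6
knob px (np.float64(4.7767824251558615), 250.94300954519932, 227.93879842784952, 49, 49)
lantern [578.5 -56.4] err [6.5 6.8] dist 9.4 dir 0.805 yaw 0.763 in tool err x,y 9.4 -0.4 lantern rel tcp 38.9 -0.4 tcp [550.7 -83.5  46.5] t 4.3
[-2.13677032  0.09312746  0.18545731] [550.65906808 -83.53783376  46.473974  ]
```

```bash
python3 -m handwheel '[[0.0015,0,0,0],[0.003,0,0,0],[0.0045,0,0,0],[0.006,0,0,0],[0.007,0,0,0]]'
python3 - <<'E'
from h import *
w,c=grab('wrist','w6.png'); report(w,c,(582,-52)); s=read_state();print(s['wrist_force'],s['eef_pos'])
k,e,wm=meas(w,c)
P=np.array([ray(c,u,v,22) for _,u,v in e]); n=np.array([.72,.69])
P=P[(P[:,:2]-PUCK)@n>10]; print(fitc(P,41),fitc(P))
E
```

```text
clock: 4.92
eef_pos: [555.8, -78.6, 46.5]
eef_rot: [3.139, -0.002, 0.763]
wrist_force: [-1.5, -1.1, 1.1]
finger_gap: 0.4
knob px (np.float64(5.604513947007028), 251.38301057161567, 227.9330152493217, 49, 49)
lantern [583.8 -51.5] err [1.2 1.9] dist 2.2 dir 0.991 yaw 0.763 in tool err x,y 2.2 -0.5 lantern rel tcp 38.9 -0.3 tcp [555.8 -78.5  46.5] t 4.97
[-0.61112934 -0.72550694  0.12920508] [555.8295311  -78.54924277  46.48333299]
(array([577.56968084, -56.25048142]), 56, np.float64(0.7580897670527594)) (array([584.17499318, -50.35949975,  33.09300594]), 65, np.float64(0.1955898868894791))
```

View pics/w6.png

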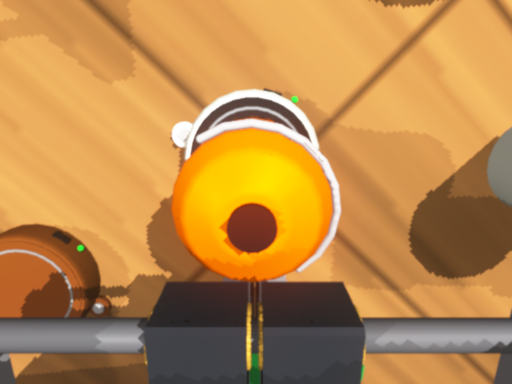

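The lantern is nearly centred: knob at (251,228), with only a thin even arc of puck showing above it. One small tap more, then back off and check from higher up.

```bash
python3 -m handwheel '[[0.001,0,0,0],[0.002,0,0,0],[0.002,0,0,0],[-0.015,0,0,0],[-0.035,0,0,0]]'
python3 -m handwheel '[[-0.02,0,-0.03,0],[-0.03,0,-0.09,0],[-0.03,0,-0.15,0],[-0.03,0,-0.17,0],[-0.03,0,-0.17,0]]'
python3 - <<'E'
from h import *
for i in range(2): s,cs=grab('scene','scene1.png')
t,ct=grab('top','top1.png')
w,c=grab('wrist','w7.png'); report(w,c,(584,-50))
k,e,wm=meas(w,c)
P=np.array([ray(c,u,v,22) for _,u,v in e]); n=np.array([.72,.69])
P=P[(P[:,:2]-PUCK)@n>8]; print(fitc(P,41),fitc(P),proj(c,(*PUCK,22)))
a=cv2.resize(w[40:190,150:350],(400,300),interpolation=cv2.INTER_CUBIC);b=cv2.resize(s[150:225,170:270],(400,300),interpolation=cv2.INTER_CUBIC)
cv2.imwrite('pics/c7.png',np.hstack([a,b])[:,:,::-1])
E
```

```text
clock: 5.6
eef_pos: [529.5, -103.5, 46.3]
eef_rot: [3.139, -0.002, 0.763]
wrist_force: [-0.8, 0.0, -0.6]
finger_gap: 0.4
clock: 6.22
eef_pos: [506.9, -125.1, 217.4]
eef_rot: [3.136, -0.004, 0.763]
wrist_force: [-0.2, 0.4, -1.0]
finger_gap: 0.2
knob px (np.float64(1.041704915766079), 253.98172757475083, 54.61461794019934, 19, 22)
lantern [584.7 -50.3] err [0.3 0.7] dist 0.8 dir 1.17 yaw 0.763 in tool err x,y 0.7 -0.3 lantern rel tcp 107.6 0.6 tcp [ 506.5 -124.3  214.7] t 6.42
(array([591.99140225, -44.25232199]), 53, np.float64(0.2899359943245982)) (array([585.86556862, -45.08991848,  46.39446975]), 50, np.float64(0.5227418185227883)) [253.717889    65.05487717]
```

View pics/c7.png

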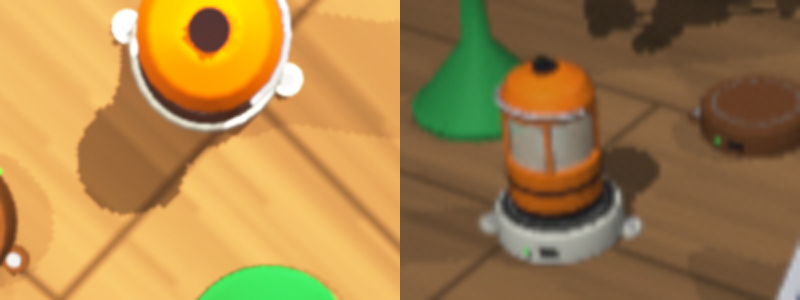

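The lantern is upright and looks centred, with the knob within about 1 mm of the earlier puck fix. I'll cross-check that against the visible near rim arc, and in the scene view using the lantern body and the puck.

Run:
```python
from h import *
w=cv2.imread('pics/w7.png')[:,:,::-1].copy(); c=cams.get_calibration('wrist')
k,e,wm=meas(w,c)
E=e[(e[:,0]>35)&(e[:,0]<140)]; P=np.array([ray(c,u,v,22) for _,u,v in E]); print('near rim',fitc(P,41),fitc(P),len(P))
print('near rim z0',fitc(np.array([ray(c,u,v,2) for _,u,v in E]),41)[0])
c=cams.get_calibration('scene')
for f in('scene0.png','scene1.png'):
    s=cv2.imread('pics/'+f);hsv=cv2.cvtColor(s,cv2.COLOR_BGR2HSV)
    o=cv2.inRange(hsv,(5,180,120),(16,255,255))
    for q in cv2.findContours(o,0,2)[0]:
        if cv2.contourArea(q)>60: print(f,'orange',cv2.boundingRect(q))
    wm=cv2.inRange(hsv,(0,0,120),(180,60,255))
    for v in(204,206,208,210): 
        u=np.where(wm[v,180:240])[0]+180; print(v,u.min(),u.max(),len(u))
for nm,(x,y),r,z in(('puck',PUCK,41,22),('puck',PUCK,41,8),('lbody@puck',PUCK,30,46),('lbody0',(571.9,-62.3),30,46)):
    A=np.linspace(0,6.28,200);Q=np.array([proj(c,(x+r*np.cos(a),y+r*np.sin(a),z)) for a in A]);print(nm,z,Q.min(0).round(1),Q.max(0).round(1))
a=cv2.imread('pics/top0.png').astype(int);b=cv2.imread('pics/top1.png').astype(int)
for n,(x,y,ww,h) in dict(cup=(340,105,45,40),funnel=(338,192,45,55),panel=(135,150,108,75)).items(): print(n,np.abs(a-b)[y:y+h,x:x+ww].max(2).mean().round(1),(np.abs(a-b)[y:y+h,x:x+ww].max(2)>60).sum())
```

```text
near rim (array([585.91469398, -48.85648955]), 52, np.float64(0.3463680132968702)) (array([585.29501212, -49.56913857,  40.16511246]), 52, np.float64(0.32631236958906157)) 52
near rim z0 [585.42930486 -49.61876901]
scene0.png orange (196, 183, 23, 11)
scene0.png orange (195, 162, 23, 13)
204 190 228 12
206 190 230 22
208 195 229 31
210 195 220 26
scene1.png orange (196, 183, 24, 15)
scene1.png orange (195, 165, 24, 13)
204 190 228 12
206 190 230 22
208 195 229 31
210 195 220 26
puck 22 [192.9 190.8] [224.9 208.7]
puck 8 [193.4 195.2] [225.2 213.2]
lbody@puck 46 [196.3 185.4] [220.  198.2]
lbody0 46 [195.5 181.8] [218.9 194.3]
cup 7.8 0
funnel 46.7 792
panel 7.6 0
```

The near rim arc puts the puck 1–1.4 mm from the lantern, and the scene outline matches the centred prediction. The funnel region in the top view has changed, probably because the hand is over it. I'll retreat and recheck the bystanders.

```bash
python3 -m handwheel '[[-0.2,0.2,0,0],[-0.2,0.2,0,0],[-0.2,0.2,0,0],[-0.2,0.2,0,0],[-0.2,0.2,0,0]]'
python3 - <<'E'
from h import *
for i in range(3): t,c=grab('top','top2.png')
s,_=grab('scene','scene2.png')
a=cv2.imread('pics/top0.png').astype(int);b=cv2.imread('pics/top2.png').astype(int)
for n,(x,y,ww,h) in dict(cup=(340,105,45,40),funnel=(338,192,45,55),panel=(135,150,108,75)).items(): print(n,(np.abs(a-b)[y:y+h,x:x+ww].max(2)>60).sum())
d=np.abs(cv2.imread('pics/scene1.png').astype(int)-cv2.imread('pics/scene0.png')).max(2)
print('scene funnel',(d[143:185,172:193]>50).sum())
for im in(a,b):
    g=cv2.inRange(cv2.cvtColor(im.astype(np.uint8),cv2.COLOR_BGR2HSV),(50,100,40),(80,255,255)); print([cv2.boundingRect(q) for q in cv2.findContours(g,0,2)[0] if cv2.contourArea(q)>60])
B=cv2.resize(np.hstack([t[100:250,280:400]]),(480,600),interpolation=cv2.INTER_CUBIC);cv2.imwrite('pics/c8.png',B[:,:,::-1]); print(read_state()['clock'])
E
```

```text
clock: 7.05
eef_pos: [499.0, -409.7, 212.5]
eef_rot: [-3.14, -0.001, 0.761]
wrist_force: [-0.6, 0.9, -1.1]
finger_gap: 0.3
cup 0
funnel 0
panel 0
scene funnel 0
[(341, 197, 38, 46)]
[(341, 197, 38, 46)]
7.25
```

View pics/c8.png

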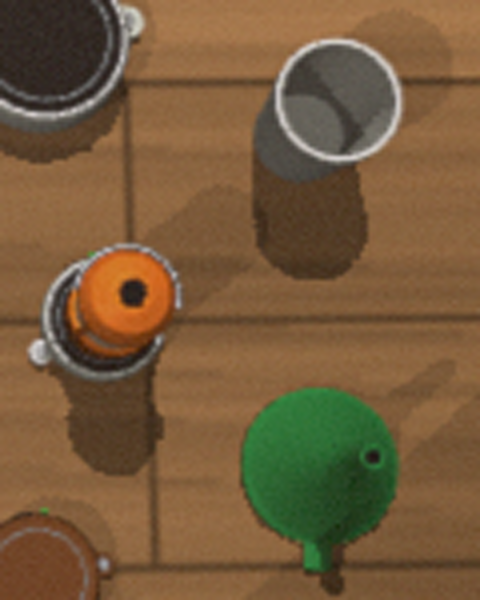

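The top view shows the lantern upright on the puck with its knob at (313,173). It has moved by about (12,12) mm, as intended. The bystanders' pixels are unchanged and the hand is clear, so I'm handing in.

```bash
python3 -c "
from cell import manip; print(manip.sign_off())"
```

```text
the job is handed in; nothing more can be done
None
```

I nudged the lantern about 18 mm onto the small white puck with the black top, and handed the job in at about 7 s of the 48 s allowed. I pushed slowly and low on the lower body with the fingers shut. The highest wrist force I read during the push was about 3 N.

**Centring:** my last checks put the lantern upright and 0.8 to 1.4 mm from the puck's centre, against a limit of 5 mm. The lower figure uses the puck position I measured first and the higher one the rim arc seen after the push. Two other rim fits on near-centred views failed (the wrong part of the rim, or search range too short), so I left them out. The scene view and the final top view agree with a centred lantern.

**Bystanders:** cup, funnel and panel show no pixel change in the top view. An earlier difference at the funnel was gone once the hand had moved away.

**Hand:** it ended well clear, about 0.37 m away. Sign-off gives no verdict.

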